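# Seat a rail in the borer and clamp it through the guard window

## Task

Get the wooden rail ready for boring: with the fingertips, push its outer end so that it slides along the machine's fence until it is fully home against the end stop. Then reach down through the window in the guard and press the toggle clamp's lever fully down, so that it locks over centre and holds the rail in place. Never touch the guard or its window frame, only push the rail and do not lift or tip it, leave everything else where it stands, and finish clear of the machine.

Things in the scene. Friction and masses are not known exactly. Their poses are not given: they have to be found in the camera images.
- borer: Bench-top horizontal borer, fixed, yaw within 0.2 rad: green base 530 x 256 mm, work table top 70 mm above the bench, motor end up to 151 mm high. Origin on the bench; own +x points from guard to motor, away from the robot, +y along the fence to the end stop, z up. Rail channel along y, centred on x = 15 mm; a wing carries the rail out to y = -160 mm, beyond it is only air down to the bench.
- stop_face (a point): Middle of the end stop's face, which the rail's inner end meets when home (at x 15, y 95, z 81 mm in the borer's frame). Axes as the borer's.
- rail: Beech rail to be clamped, loose, 50 (x) x 290 (y) x 22 mm (z), 0.2 to 0.3 kg, flat on the work table along the fence, in a channel with 1 mm play either side (30 mm high fence, 8 mm strip). Its outer end sticks out of the slot in the guard's -y side. Starts 25 to 55 mm short of the stop, slides with 1 to 3 N. Origin: centre of its underside.
- rail_end (a point): Centre of the rail's outer end face (the -y end, the one to push in the +y direction), 11 mm above the work table. With the rail home it is 77 mm outside the guard's -y wall.
- rail_tip (a point): Centre of the rail's inner end face (the +y end). Home means that it is against the end stop.
- guard: Fixed guard over the work table: grey sheet-steel top, its face 162 mm above the bench, clear side panels and dark posts. Origin and axes as the borer's; there it covers x from -236 to 72 mm, y from -118 to 118 mm. Must not be touched.
- window (a point): Centre of the hand window in the guard's top, at the upper face of its steel frame, 164 mm above the bench. Free opening 130 mm (x) by 120 mm (y); the frame round it is a flat bar 10 mm wide, 8 mm deep. Axes as the borer's. The lever lies below it, up to 18 mm off its centre in y. An open gripper may not fit through: shut the fingers.
- clamp: Horizontal hold-down toggle clamp of bright steel, its base fixed on the work table under the guard; arm and rubber pad reach +x over the rail, the lever points to -x. Origin at the centre of its base, 70 mm above the bench; axes as the borer's. The lever's pivot (along y) is 12 mm to -x of this origin and 44 mm above it.
- lever_grip (a point): Place to press: top of the lever's black round grip (19 mm thick), 85 mm out from the pivot. The grip runs from 50 to 112 mm from the pivot. At the start this point is 9 to 17 mm below the frame's upper face; with the lever fully down it is 42 mm below it and 85 mm to -x of the pivot.
- clamp_lever (a joint): Angle of the clamp lever, rad: 0 fully raised (0.36 above level), growing as the grip is pressed down, to a stop at 0.38 (just below level). The toggle passes centre at 0.34 and then stays locked; short of that it may not hold. Starts between 0 and 0.05. Pressing the grip takes about 3 N, rising to about 9 N.
- glue: Bystander: white glue bottle, 58 mm diameter, 170 mm tall, red cap, on the bench beside the machine's front corner. Origin under its centre.
- tape: Bystander: black tape measure, 70 x 38 x 66 mm, on the bench beside the motor. Origin under its centre.
- tub: Bystander: white open tub, 72 mm diameter, 75 mm tall, on the machine's +y side. Origin under its centre.
- mallet: Bystander: wooden joiner's mallet lying on the bench, head 75 x 120 x 95 mm, handle 260 mm. Origin on the bench 130 mm from the head's middle.
- square: Bystander: try square lying flat, 115 mm dark wood stock, 150 mm steel blade, 16 mm high. Origin under the stock.
- spare: Bystander: a second beech rail, 290 x 50 x 22 mm, lying on the bench away from the machine. Not the one to push. Origin under its centre.
- keepsake: Bystander: small closed wooden box, 174 x 134 x 97 mm. Origin under its centre.

How it is judged:
On the way, in this order (a step that is already met when the one before it is completed fails the run):
1. the rail is pushed home against the end stop while the clamp is still open (y of rail_tip in the frame of stop_face above -0.003 m and value of joint clamp_lever below 0.15 rad), for 0.2 s.
2. the clamp lever is pressed down over centre with the rail home (y of rail_tip in the frame of stop_face above -0.003 m and value of joint clamp_lever above 0.355 rad), for 0.2 s.
At the end, for the whole second after the job is handed in: The rail lies flat (within 0.03 rad) with its inner end within 3 mm of the end stop, the lever is past 0.355 rad, and the clamp alone presses on the rail with more than 5 N; all at rest (all of step 2 and contact force between clamp and rail above 5 N and angle between rail's own z axis and vertical below 0.03 rad and linear speed of rail below 0.01 m/s); the robot touches nothing.
It fails at once if the robot touches the guard or its window frame (contact force between any of the fingers, the arm and guard above 0.5 N).
It fails at once if the rail is lifted or tipped (z of rail in the frame of borer above 0.078 m or angle between rail's own z axis and vertical above 0.1 rad).
It fails at once if a bystander is moved by more than 20 mm (distance of any of glue, tape, tub, mallet, square, spare, keepsake from where it was at the start of the episode above 0.02 m).
It also fails if it takes over 45 s, if anything falls off the work surface, if the arm or the gripper's body presses on something with over 40 N, if the wrist force passes 120 N, or if a joint passes its speed limit or range.

## Robot

A 6-joint arm with a two-finger parallel gripper is mounted at the origin on the work surface. World frame = base frame: x ahead of the robot, y to its left, z up, the work surface at z = 0. Lengths are in m, angles in rad, forces in N, time in s.
With the tool pointing down it reaches from about 0.3 to 0.875 m from the base axis. Payload 6.4 kg.
Tool frame: the origin (TCP) lies at the very end of the fingers, on their centre line; the grasp point (between the pads) lies 19 mm behind it (ctrl.hold_point_z is the distance from the TCP to the grasp point, in m); y points along the fingers, x is the direction in which the jaws open and shut, and the axes are right-handed (so a half turn about y gives the same grasp; the last joint's range is limited). The gripper opens to 85 mm and grips with 20 to 120 N. Pads are 22 mm wide; open, the fingers measure 114 mm over their backs; the gripper's body (76 mm by 85 mm) begins 54 mm behind the grasp point. The pads swing forward as they close: fully open they stand 13 mm farther back than shut.
Start: joints at [1.027, 0.181, 1.607, -0, 1.354, -0.206], TCP at [0.191, 0.543, 0.209] pointing down, gripper open.
Joint ranges: [-2.99, 2.99], [-0.89, 2.07], [0.3, 2.58], [-1.14, 4.28], [0, 2.63], [-3.12, 3.12]. Speed limits (rad/s): [2.57, 2.57, 3.01, 3.14, 3.14, 3.14].

## Interface

Orientations are given as a unit quaternion [w, x, y, z].
In Python, from bench import ctrl, imaging gives the robot as it stands.
- The arm moves only by the shell command python3 -m jog 'ROWS'. ROWS is JSON, a list of rows, each a list of 3 entries, a list of its own where there are three numbers: the shift along the tool's x, y, z in cm, then the turn, a rotation vector about the tool's x, y, z in rad, then the finger opening in cm, from 0 to 8.54. A call has 1 to 12 rows; each row shifts and turns the pose as measured when the row begins, along the tool's axes as they then stand; what a row does not reach is not made up. A row lasts 1/12 s, in which the tool goes at most 41.7 mm and 7.16 degrees, less where a joint would pass 70% of its speed; a pose out of reach is approached as far as the arm can. A call is refused whole if a number of a shift passes 4.17 or a number of a turn 0.125, either way. A call with a gripper value outside its range is refused whole. The fingers move at their own pace and stop on an object; the grip force is fixed at half the most. Time passes only in rows, so rows that do not move let the fingers close. It gives the time, the measured TCP pose, the force and the opening at its end, in the units of the state.
- ctrl.get_obs(): the state, without advancing time (a new reading comes with each control period).
- imaging.camera(name): name is "scene" or "top" or "wrist"; returns a dict with "frame" (420x560x3 uint8, red, green, blue), "depth" (420x560 float32, m along the optical axis (not along the pixel's ray), 0 where there is no reading), "K" (3x3 intrinsics, pixels), "R" (3x3) and "t" (3): a world point X has camera coordinates R X + t. Camera axes: x right, y down, z forward; pixel columns grow to the right and rows downward; lengths in m; the calibration is good to about 2 mm. The wrist camera is an equidistant fisheye: a pixel r from the principal point sees the ray r / f radians off the axis. A picture is of the moment at which its call begins.
- ctrl.hand_in(): hands the job in, once; it reports no verdict.
The state is a dict: "time_s": time; "q": joint angles; "dq": joint speeds; "joint_efforts": joint torques, N m; "eef_pos": TCP position; "eef_rot": TCP orientation; "wrist_force": force on the tool from outside, world axes, zero at the start; "torque": the same for the moment, N m; "opening": opening from 0.0 (shut) to 1.0 (fully open).
Only numpy, scipy, OpenCV 4.12 (cv2) and the standard library are available. Lean on these libraries where they do the work, as an engineer would, in place of code of your own. Each camera call takes 0.05 s, during which the arm holds its last target. There are 200 camera calls.

## Working session

There is one attempt and no reset: what is moved stays moved. The work goes in short steps, Python scripts to look and compute and a shell command to move; the robot and the scene stay as the last step left them, time stands still between calls to the robot, and variables do not carry over. Pictures are saved under pics/ and viewed, about 8 in all and at most 12, crops included, and the job is handed in when it is done.

```bash
mkdir -p pics; ls; python3 - <<'E'
from bench import ctrl, imaging
import cv2,numpy as np
o=ctrl.get_obs();print(o)
for n in ["scene","top"]:
    c=imaging.camera(n);np.savez(f"pics/{n}.npz",**c)
    cv2.imwrite(f"pics/{n}0.png",cv2.resize(c["frame"][...,::-1],(800,600),interpolation=cv2.INTER_CUBIC))
    print(n,c["K"],c["R"],c["t"])
E
```

```text
pics
{'time_s': 0.0, 'q': array([ 1.02666509e+00,  1.81554957e-01,  1.60800669e+00,  4.84408753e-06,
        1.35379256e+00, -2.06299526e-01]), 'dq': array([-0.00136103,  0.0003879 ,  0.00068425, -0.0017218 ,  0.00059818,
        0.00041008]), 'joint_efforts': array([-1.36215182e-03, -4.44859850e+01, -3.51341772e+01, -2.07860257e-04,
        8.87291331e-03, -2.01141478e-05]), 'eef_pos': array([0.19024909, 0.54198954, 0.207677  ]), 'eef_rot': array([-0.57669383,  0.57718749,  0.40825467, -0.40939828]), 'wrist_force': array([0.04735738, 0.1308412 , 1.34011735]), 'torque': array([ 0.02890564, -0.00596683,  0.0381985 ]), 'opening': 1.0017112127399737}
scene [[539.44775175   0.         281.73735419]
 [  0.         539.44775175 213.34679576]
 [  0.           0.           1.        ]] [[ 0.32888359  0.94436041 -0.00435859]
 [ 0.57913703 -0.20533195 -0.78894809]
 [-0.7459463   0.25694786 -0.61444439]] [-0.16295578 -0.22537672  2.11466002]
top [[498.0626266    0.         275.55838538]
 [  0.         498.0626266  215.35354102]
 [  0.           0.           1.        ]] [[-0.02788232 -0.99960669  0.00300812]
 [-0.99156724  0.02727682 -0.12669014]
 [ 0.12655826 -0.00651517 -0.99193778]] [-0.01666148  0.57541827  1.5512441 ]
```

View pics/scene0.png

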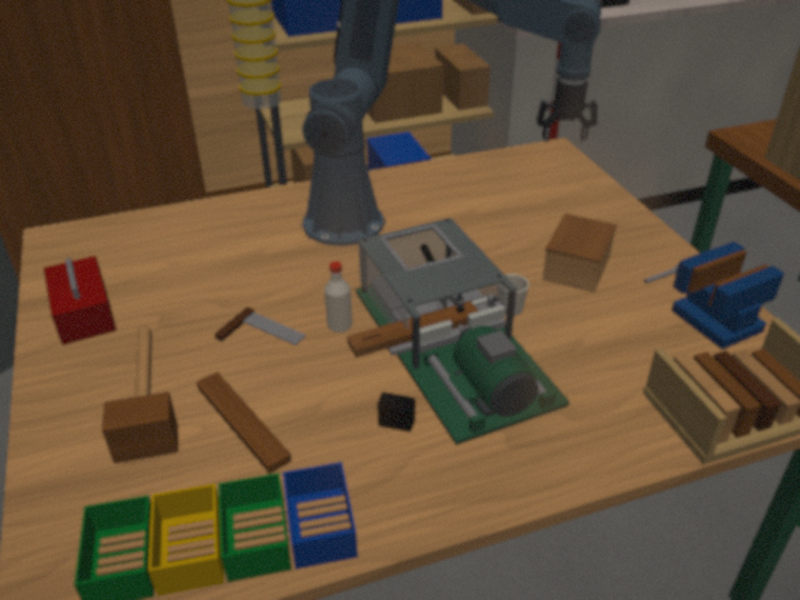

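View pics/top0.png

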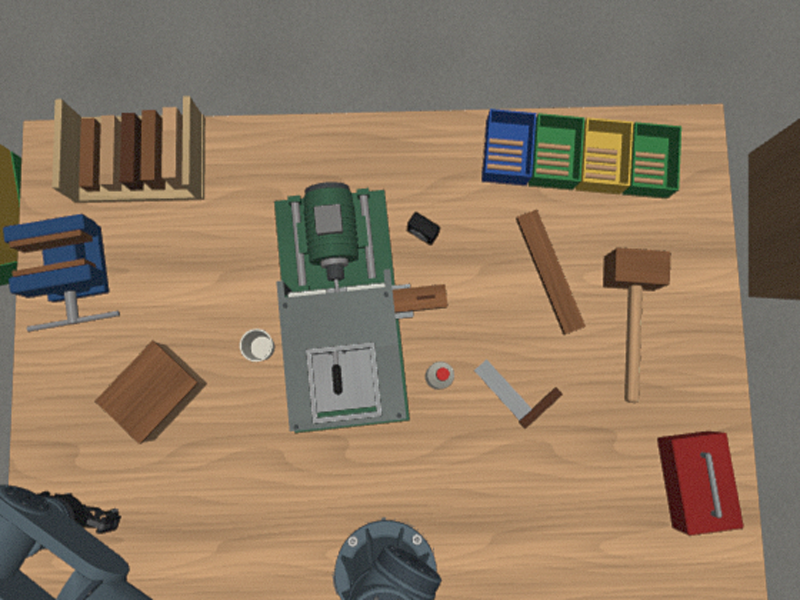

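The scene picture shows the borer ahead of the robot, with the rail end sticking out on its -y side. In the top view (800x600) the guard is at about (285-405, 285-430), the rail end at (447,297), the window at (343,382) and the grip at (337,380). Glue stands at (440,375), near the rail end. Next I'll enlarge a crop of the top view.

```bash
python3 - <<'E'
import cv2,numpy as np
c=np.load("pics/top.npz");f=c["frame"][190:310,190:330]
im=cv2.resize(f[...,::-1],None,fx=5,fy=5,interpolation=cv2.INTER_CUBIC)
for k in range(0,700,100): cv2.putText(im,str(190+k//5),(k,10),0,.35,(0,0,255),1);cv2.line(im,(k,12),(k,20),(0,0,255),1)
for k in range(0,600,100): cv2.putText(im,str(190+k//5),(0,k+4),0,.35,(0,0,255),1)
cv2.imwrite("pics/crop1.png",im)
E
```

```text
(no output)
```

View pics/crop1.png

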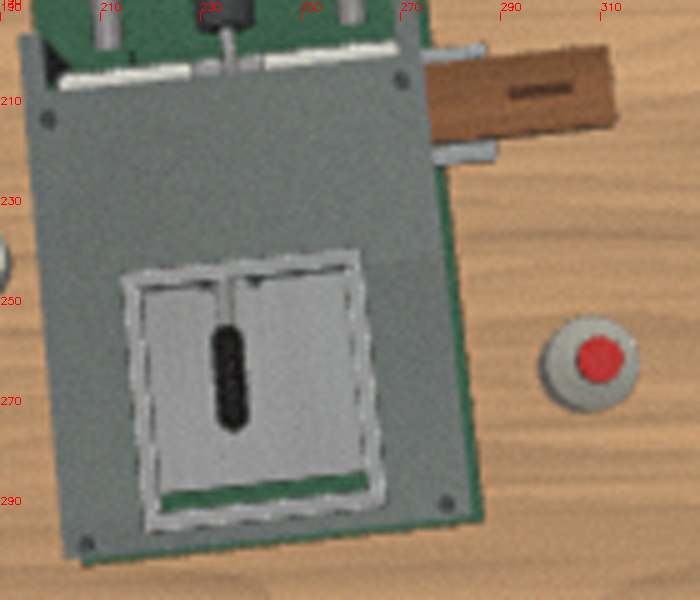

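The enlarged crop shows the window frame's outer corners at crop pixels (122,275), (358,250), (385,502) and (150,530). The rail's end edge runs from (607,47) to (615,125). The grip goes from (228,325) to (233,430), and the glue cap is at (600,360).

```bash
cat > h.py <<'E'
import numpy as np
from scipy.spatial.transform import Rotation as Ro
def ray(c,u,v):
    d=c["R"].T@np.linalg.inv(c["K"])@[u,v,1]; return -c["R"].T@c["t"],d
def onz(c,u,v,z):
    o,d=ray(c,u,v); return o+d*(z-o[2])/d[2]
def dep(c,u,v):
    o,d=ray(c,u,v); return o+d*np.median(c["depth"][int(round(v))-1:int(round(v))+2,int(round(u))-1:int(round(u))+2])
def tri(c1,p1,c2,p2):
    A=[];b=[]
    for c,p in((c1,p1),(c2,p2)):
        o,d=ray(c,*p);d=d/np.linalg.norm(d);P=np.eye(3)-np.outer(d,d);A.append(P);b.append(P@o)
    return np.linalg.lstsq(np.vstack(A),np.hstack(b),rcond=None)[0]
E
python3 - <<'E'
import numpy as np
from h import *
np.set_printoptions(precision=4,suppress=True)
T=np.load("pics/top.npz");S=np.load("pics/scene.npz")
p=lambda x,y:(190+x/5-.4,190+y/5-.4)
fc=[onz(T,*p(*q),.164) for q in [(122,275),(358,250),(385,502),(150,530)]]
print("frame",np.array(fc)); w=np.mean(fc,0)
ex=(fc[0]+fc[1]-fc[2]-fc[3])/2; ey=(fc[0]-fc[1]+fc[3]-fc[2])/2
print("win",w,"sides",np.linalg.norm(ex),np.linalg.norm(ey),"yaw",np.arctan2(ex[1],ex[0]),np.arctan2(-ey[0],ey[1]))
re=[onz(T,*p(*q),.092) for q in [(607,47),(615,125)]]; print("rail end",re,np.linalg.norm(re[0]-re[1]))
for q in [(228,325),(230,380),(233,425),(600,90),(560,80),(300,180),(600,360)]: print(q,"depth",dep(T,*p(*q)))
print("base of grip z .15",onz(T,*p(231,380),.15))
s=lambda x,y:((x+.5)*.7-.5,(y+.5)*.7-.5)
print("tri grip far end", tri(T,p(229,326),S,s(447,257)),"grip robot end",tri(T,p(233,428),S,s(425,246)))
print("glue scene cap",tri(T,p(600,360),S,s(335,267)))
print("rail corner tri",tri(T,p(607,47),S,s(355,352)),tri(T,p(615,125),S,s(349,341)))
E
```

```text
frame [[0.4777 0.1495 0.164 ]
 [0.4885 0.012  0.164 ]
 [0.3429 0.     0.164 ]
 [0.3308 0.1353 0.164 ]]
win [0.41   0.0742 0.164 ] sides 0.14683286700644912 0.13686198287106022 yaw 0.08957253592166255 0.08372568510086018
rail end [array([ 0.6156, -0.1431,  0.092 ]), array([ 0.5669, -0.1462,  0.092 ])] 0.04880390655168562
(228, 325) depth [0.4484 0.0905 0.1371]
(230, 380) depth [0.4156 0.0889 0.1502]
(233, 425) depth [0.3894 0.0874 0.1536]
(600, 90) depth [ 0.5889 -0.1378  0.0921]
(560, 80) depth [ 0.5957 -0.1133  0.0924]
(300, 180) depth [0.5306 0.045  0.1622]
(600, 360) depth [ 0.4206 -0.1261  0.1708]
base of grip z .15 [0.4156 0.0883 0.15  ]
tri grip far end [0.4522 0.1034 0.1529] grip robot end [0.3884 0.0898 0.1465]
glue scene cap [ 0.4207 -0.1276  0.1607]
rail corner tri [ 0.6168 -0.1441  0.0836] [ 0.5695 -0.1459  0.0752]
```

```bash
cat >> h.py <<'E'
yaw=.085
EX=np.array([np.cos(yaw),np.sin(yaw),0]);EY=np.array([-np.sin(yaw),np.cos(yaw),0]);DN=np.array([0,0,-1.])
def state(target=None,s=1):
    from bench import ctrl
    np.set_printoptions(precision=4,suppress=True)
    o=ctrl.get_obs();q=o["eef_rot"];R=Ro.from_quat([*q[1:],q[0]]).as_matrix();p=o["eef_pos"]
    print("t",o["time_s"],"p",p,"q",o["q"],"F",o["wrist_force"],"open",o["opening"])
    X=s*EX;Rt=np.c_[X,DN,np.cross(X,DN)]
    print("R",R.round(3).tolist(),"turn",Ro.from_matrix(R.T@Rt).as_rotvec())
    if target is not None: print("shift cm final axes",(Rt.T@(np.array(target)-p))*100,"cur axes",(R.T@(np.array(target)-p))*100)
    return o,R
E
python3 - <<'E'
from h import *
T=np.load("pics/top.npz")
p=lambda x,y:(190+x/5-.4,190+y/5-.4)
for s in(1,-1): state([.591,-.145,.25]-0.04*EY,s)
for q in [(20,38),(65,558)]: 
    a=onz(T,*p(*q),.162); e=np.array([.5913,-.1447,.092]); print(q,a,"rail end rel (bx,by)",(e-a)@EX,(e-a)@EY)
w=np.array([.41,.0742,.164]);print("window rel to rail end",(w-e)@EX,(w-e)@EY)
E
```

```text
t 0.1 p [0.1902 0.542  0.2078] q [ 1.0267  0.1814  1.6079  0.      1.3538 -0.2063] F [ 0.607  -0.3093 -0.0564] open 1.0005317297758722
R [[0.331, -0.001, -0.944], [0.944, -0.001, 0.331], [-0.002, -1.0, 0.0]] turn [ 0.0006  1.148  -0.0016]
shift cm final axes [ 34.0988  -4.2217 -75.8591] cur axes [-55.1975  -4.158  -62.2181]
t 0.1 p [0.1902 0.542  0.2078] q [ 1.0267  0.1814  1.6079  0.      1.3538 -0.2063] F [ 0.607  -0.3093 -0.0564] open 1.0005317297758722
R [[0.331, -0.001, -0.944], [0.944, -0.001, 0.331], [-0.002, -1.0, 0.0]] turn [-0.0017 -1.9935 -0.0007]
shift cm final axes [-34.0988  -4.2217  75.8591] cur axes [-55.1975  -4.158  -62.2181]
(20, 38) [0.6193 0.2081 0.162 ] rail end rel (bx,by) -0.057838360134222076 -0.3491859600963189
(65, 558) [0.3162 0.1845 0.162 ] rail end rel (bx,by) 0.2461363881092804 -0.3513263491214345
window rel to rail end -0.16206134522181648 0.2335016496406294
```

```bash
python3 -m jog '[[[0,-0.6,0],[0,0.115,0],0],[[0,-0.6,0],[0,0.115,0],0],[[0,-0.6,0],[0,0.115,0],0],[[0,-0.6,0],[0,0.115,0],0],[[0,-0.6,0],[0,0.115,0],0],[[0,-0.6,0],[0,0.115,0],0],[[0,-0.6,0],[0,0.115,0],0],[[0,-0.6,0],[0,0.115,0],0],[[0,-0.6,0],[0,0.115,0],0],[[0,-0.6,0],[0,0.115,0],0]]'
python3 -m jog '[[[1.6,0,-3.6],[0,0,0],0],[[1.6,0,-3.6],[0,0,0],0],[[1.6,0,-3.6],[0,0,0],0],[[1.6,0,-3.6],[0,0,0],0],[[1.6,0,-3.6],[0,0,0],0],[[1.6,0,-3.6],[0,0,0],0],[[1.6,0,-3.6],[0,0,0],0],[[1.6,0,-3.6],[0,0,0],0],[[1.6,0,-3.6],[0,0,0],0],[[1.6,0,-3.6],[0,0,0],0]]'
python3 -c "
from h import *
state([.591,-.145,.25]-0.04*EY)"
```

```text
time_s: 0.93
eef_pos: [0.188, 0.5382, 0.2624]
eef_rot: [-0.702, 0.712, 0.008, -0.014]
wrist_force: [-0.1, 0.7, -0.5]
opening: -0.002
time_s: 1.77
eef_pos: [0.3569, 0.1733, 0.2624]
eef_rot: [-0.702, 0.712, 0.009, -0.017]
wrist_force: [0.8, 0.5, 0.5]
opening: -0.003
t 1.7667 p [0.3569 0.1733 0.2624] q [ 0.162  -0.277   1.937  -0.0127  1.4956  0.1268] F [0.8265 0.4633 0.4547] open -0.0030330133746420004
R [[0.999, -0.012, -0.036], [0.036, -0.015, 0.999], [-0.012, -1.0, -0.014]] turn [ 0.014  -0.0487 -0.0127]
shift cm final axes [ 20.6211   1.2372 -37.7044] cur axes [ 22.4491   1.4863 -36.6362]
```

```bash
python3 -m jog '[[[0,0,0],[0.014,-0.049,-0.013],0],[[2.0,0,-3.6],[0,0,0],0],[[2.0,0,-3.6],[0,0,0],0],[[2.0,0,-3.6],[0,0,0],0],[[2.0,0,-3.6],[0,0,0],0],[[2.0,0,-3.6],[0,0,0],0],[[2.0,0,-3.6],[0,0,0],0],[[2.0,0,-3.6],[0,0,0],0],[[2.0,0,-3.6],[0,0,0],0],[[2.0,0,-3.6],[0,0,0],0],[[2.0,0,-3.6],[0,0,0],0],[[0,0,0],[0,0,0],0]]'
python3 - <<'E'
from h import *
o,R=state([.591,-.145,.25]-0.04*EY)
from bench import imaging;import cv2
c=imaging.camera("wrist");cv2.imwrite("pics/w1.png",c["frame"][...,::-1]);np.savez("pics/w1.npz",**c);print(-c["R"].T@c["t"],c["K"][0])
E
```

```text
time_s: 2.77
eef_pos: [0.5845, -0.1825, 0.2569]
eef_rot: [0.707, -0.706, -0.027, 0.028]
wrist_force: [-0.9, 0.4, -0.3]
opening: 0.004
t 2.7667 p [ 0.5845 -0.1825  0.2569] q [-0.4966  0.2298  1.4513  0.0008  1.4632 -0.5748] F [-0.8964  0.3716 -0.3383] open 0.00435598744558073
R [[0.997, -0.002, -0.078], [0.078, 0.002, 0.997], [-0.002, -1.0, 0.002]] turn [-0.0022 -0.0069 -0.0018]
shift cm final axes [ 0.9617  0.688  -0.321 ] cur axes [ 0.9651  0.6855 -0.3158]
[ 0.5799 -0.1155  0.4223] [325.1923   0.     280.5115]
```

View pics/w1.png

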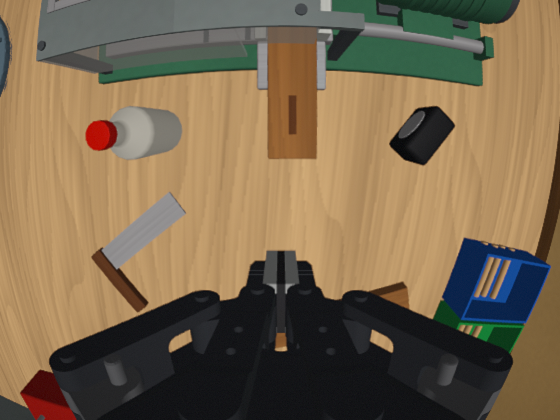

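The wrist view shows the rail's outer end at (268-316, 157), straight ahead of the shut fingers at (281,255). The wide gripper linkages span x 50-510. I'll check the rail end from here, and how wide the gripper is just above the tip, since that decides the window clearance.

```bash
python3 - <<'E'
from h import *
c=np.load("pics/w1.npz");K=c["K"];f=K[0,0]
C=-c["R"].T@c["t"]
def wray(u,v):
    dx,dy=(u-K[0,2]),(v-K[1,2]);r=np.hypot(dx,dy);th=r/f
    s=np.where(r>0,np.sin(th)/np.maximum(r,1e-9),0)
    return np.stack([dx*s,dy*s,np.cos(th)],-1)
def P(u,v,z): d=c["R"].T@wray(np.array(float(u)),np.array(float(v)));return C+d*(z-C[2])/d[2]
print("rail corners",P(267.5,158,.092),P(316.5,158,.092))
v,u=np.mgrid[:420,:560];d=wray(u.astype(float),v.astype(float));D=c["depth"]
X=(d/d[...,2:]*D[...,None])@c["R"]+C
o,R=state()
L=(X-o["eef_pos"])@R   # tool coords
m=(D>0)&(L[...,1]<0.02)&(L[...,1]>-.16)&(abs(L[...,0])<.12)&(L[...,2]<.06)&(v>230)
for a in range(-120,10,10):
    s=m&(L[...,1]>a/1e3)&(L[...,1]<=(a+10)/1e3)
    if s.sum()>3: print(a,s.sum(),"x",L[s][:,0].min(),L[s][:,0].max(),"z",L[s][:,2].min(),L[s][:,2].max())
E
```

```text
rail corners [ 0.56833822 -0.14620662  0.092     ] [ 0.61805469 -0.14215544  0.092     ]
t 2.8167 p [ 0.5832 -0.1799  0.2569] q [-0.4945  0.2267  1.4549  0.0018  1.4647 -0.5734] F [-0.8035  1.8627 -0.2459] open 0.0011172597783979169
R [[0.997, -0.003, -0.079], [0.079, 0.004, 0.997], [-0.003, -1.0, 0.004]] turn [-0.0041 -0.0063 -0.003 ]
-120 13114 x -0.06078838109186199 0.0628987791747882 z -0.009396703348096109 0.02047367223600051
-110 9437 x -0.06042651652969071 0.06325466405078746 z -0.0070161009995359964 0.018068880457479144
-100 7667 x -0.054342267688062704 0.05671231312986294 z -0.007344641917818457 0.017772361164440743
-90 3791 x -0.046771415203925006 0.04772811418349878 z -0.009331488761605325 0.017500492708945232
-80 4886 x -0.038141605053653306 0.041965451143046686 z -0.01162528150256778 0.014005453883915922
-70 1528 x -0.030468160937701824 0.03255627564446691 z -0.011657591394120509 0.014076555972289788
-60 707 x -0.012207178244770682 0.014795647427617171 z -0.012017140891541211 0.011202330702563656
-50 672 x -0.012445922016493577 0.014836786715395851 z 0.005643936742620709 0.011229149749663917
-40 524 x -0.01247050191161004 0.014976238254305229 z 0.0055939516872182465 0.011270260760553775
-30 101 x -0.010366878699372075 0.013295744218002111 z 0.005720696613941226 0.010574137545297827
```

```bash
python3 -c "
from h import *
o,R=state([.592,-.1447,.077]-0.032*EY)"
```

```text
t 2.8167 p [ 0.5832 -0.1799  0.2569] q [-0.4945  0.2267  1.4549  0.0018  1.4647 -0.5734] F [-0.8035  1.8627 -0.2459] open 0.0011172597783979169
R [[0.997, -0.003, -0.079], [0.079, 0.004, 0.997], [-0.003, -1.0, 0.004]] turn [-0.0041 -0.0063 -0.003 ]
shift cm final axes [ 1.1719 17.992   0.2355] cur axes [ 1.224  17.9893  0.1691]
```

```bash
python3 -m jog '[[[1.2,2,0],[-0.004,-0.006,-0.003],0],[[0,3,0],[0,0,0],0],[[0,3,0],[0,0,0],0],[[0,3,0],[0,0,0],0],[[0,3,0],[0,0,0],0],[[0,2,0],[0,0,0],0],[[0,1,0],[0,0,0],0],[[0,0,0],[0,0,0],0],[[0,0,0],[0,0,0],0]]'
python3 -c "
from h import *
o,R=state([.592,-.1447,.077]-0.032*EY)"
```

```text
time_s: 3.57
eef_pos: [0.5935, -0.1733, 0.0809]
eef_rot: [0.707, -0.706, -0.031, 0.031]
wrist_force: [-0.4, -0.1, 0.6]
opening: 0.003
t 3.5667 p [ 0.5935 -0.1733  0.0809] q [-0.4769  0.4123  1.5888  0.0021  1.1424 -0.5648] F [-0.379  -0.1088  0.5911] open 0.003320118447830039
R [[0.996, -0.001, -0.087], [0.087, 0.003, 0.996], [-0.001, -1.0, 0.003]] turn [-0.0027  0.002  -0.0006]
shift cm final axes [ 0.0912  0.3926 -0.3353] cur axes [ 0.0907  0.3917 -0.3365]
```

```bash
python3 -m jog '[[[0,0.4,0.3],[0,0,0],0],[[0,0,0.5],[0,0,0],0],[[0,0,0.5],[0,0,0],0],[[0,0,0.5],[0,0,0],0],[[0,0,0.5],[0,0,0],0],[[0,0,0.5],[0,0,0],0],[[0,0,0.5],[0,0,0],0],[[0,0,0.5],[0,0,0],0]]'
python3 -c "
from h import *
o,R=state([.592,-.1447,.077]+0.026*EY)"
```

```text
time_s: 4.23
eef_pos: [0.5947, -0.1334, 0.0852]
eef_rot: [-0.705, 0.708, 0.035, -0.027]
wrist_force: [0.1, -0.1, 1.2]
opening: 0.002
t 4.2333 p [ 0.5947 -0.1334  0.0852] q [-0.4163  0.3807  1.623   0.0021  1.1265 -0.5046] F [ 0.069  -0.1042  1.2324] open 0.0019261870759480302
R [[0.996, 0.011, -0.087], [0.087, -0.003, 0.996], [0.011, -1.0, -0.004]] turn [0.0038 0.0024 0.0108]
shift cm final axes [-0.3635  0.8168  1.5017] cur axes [-0.3687  0.8071  1.5057]
```

```bash
python3 -m jog '[[[-0.3,0.4,0],[0.003,0,0.01],0],[[0,0.2,0.2],[0,0,0],0],[[0,0,0.3],[0,0,0],0],[[0,0,0.3],[0,0,0],0]]'
python3 - <<'E'
from h import *
o,R=state([.592,-.1447,.077]+0.026*EY)
from bench import imaging;import cv2
c=imaging.camera("wrist");cv2.imwrite("pics/w2.png",c["frame"][...,::-1]);np.savez("pics/w2.npz",**c)
E
```

```text
time_s: 4.57
eef_pos: [0.5906, -0.1242, 0.0785]
eef_rot: [-0.706, 0.707, 0.031, -0.031]
wrist_force: [0.0, -0.1, -0.1]
opening: -0.002
t 4.5667 p [ 0.5906 -0.1242  0.0785] q [-0.4033  0.3856  1.6317 -0.0007  1.1243 -0.4913] F [ 0.0072 -0.1454 -0.1024] open -0.002178084291222945
R [[0.996, -0.0, -0.088], [0.088, -0.001, 0.996], [-0.0, -1.0, -0.0]] turn [ 0.0005  0.0032 -0.0004]
shift cm final axes [-0.0313  0.1503  0.5412] cur axes [-0.0295  0.1501  0.5413]
```

View pics/w2.png

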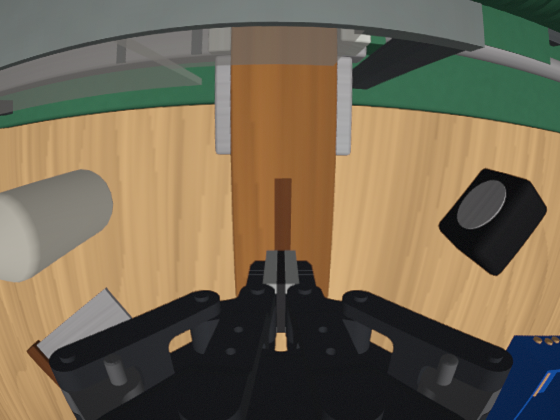

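The wrist view shows the fingertips at (281,250) drawn over the rail, and the rail's end at about row 297. So the fingers may be above the rail rather than behind it. I'll check that before pushing further.

```bash
cat >> h.py <<'E'
def wray(K,u,v):
    dx,dy=(u-K[0,2]),(v-K[1,2]);r=np.hypot(dx,dy);th=r/K[0,0]
    s=np.where(r>0,np.sin(th)/np.maximum(r,1e-9),0)
    return np.stack([dx*s,dy*s,np.cos(th)],-1)
def wcloud(c):
    v,u=np.mgrid[:420,:560];d=wray(c["K"],u.astype(float),v.astype(float))
    return (d/d[...,2:]*c["depth"][...,None])@c["R"]-c["R"].T@c["t"]
def wz(c,u,v,z):
    C=-c["R"].T@c["t"];d=c["R"].T@wray(c["K"],np.array(float(u)),np.array(float(v)));return C+d*(z-C[2])/d[2]
E
python3 - <<'E'
from h import *
import cv2
from bench import imaging
o,R=state()
c=np.load("pics/w2.npz");X=wcloud(c)
for u,v in [(240,220),(240,280),(240,290),(240,300),(275,252),(275,258),(275,270),(290,258),(282,245),(260,270)]: print(u,v,X[v,u],(X[v,u]-o["eef_pos"])@R)
S=imaging.camera("scene");np.savez("pics/scene2.npz",**S)
f=S["frame"][170:270,215:345]
cv2.imwrite("pics/s2.png",cv2.resize(f[...,::-1],None,fx=6,fy=6,interpolation=cv2.INTER_CUBIC))
E
```

```text
t 4.6167 p [ 0.5904 -0.1235  0.0784] q [-0.4026  0.3855  1.6322 -0.0004  1.1245 -0.491 ] F [0.2682 0.0585 0.0139] open 0.0014125521357063035
R [[0.996, -0.001, -0.088], [0.088, -0.0, 0.996], [-0.001, -1.0, -0.0]] turn [ 0.      0.0035 -0.0006]
240 220 [ 0.5689 -0.103   0.0907] [-0.0196 -0.0123  0.0223]
240 280 [ 0.5705 -0.1354  0.0918] [-0.0209 -0.0133 -0.0101]
240 290 [ 0.5759 -0.1109  0.1466] [-0.0134 -0.0681  0.0138]
240 300 [ 0.5765 -0.1115  0.1523] [-0.0128 -0.0738  0.0132]
275 252 [ 0.5872 -0.1118  0.1069] [-0.0022 -0.0285  0.0119]
275 258 [ 0.5873 -0.1114  0.1149] [-0.0021 -0.0364  0.0124]
275 270 [ 0.5875 -0.1116  0.1265] [-0.0019 -0.0481  0.0121]
290 258 [ 0.5937 -0.1108  0.1149] [ 0.0044 -0.0365  0.0124]
282 245 [ 0.5906 -0.1138  0.0918] [ 0.001  -0.0134  0.0097]
260 270 [ 0.5813 -0.1162  0.1179] [-0.0084 -0.0395  0.0081]
```

View pics/s2.png

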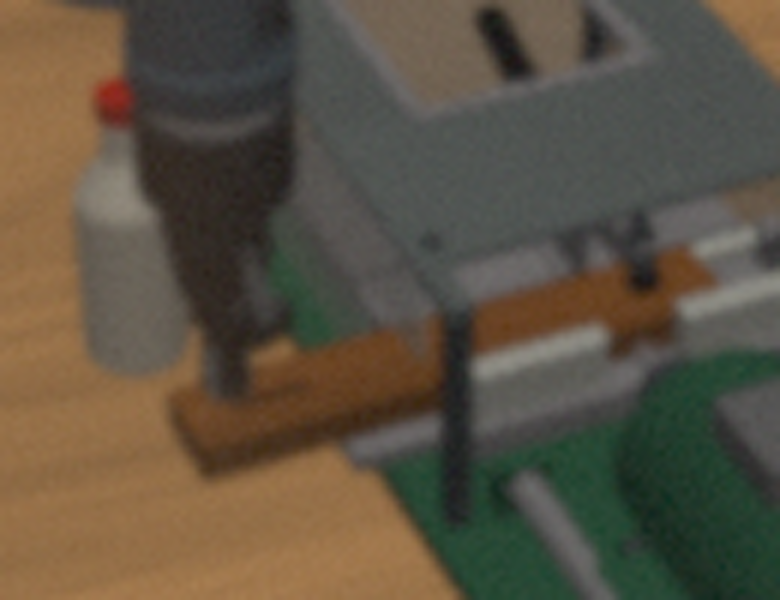

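The scene crop shows the shut fingers (228,395) standing over the rail, about 55 px in from its end. So the real tip is about 22-25 mm higher than the reported TCP. The wrist depth agrees: the visible tip ends about 25 mm behind the TCP, and no force was felt. I'll lift, back off past the end and come down lower.

```bash
python3 -m jog '[[[0,-1.5,0],[0,0,0],0],[[0,-1.5,0],[0,0,0],0],[[0,0,-2.5],[0,0,0],0],[[0,0,-2.5],[0,0,0],0],[[0,0,-1.5],[0,0,0],0],[[0,0,0],[0,0,0],0]]'
python3 - <<'E'
from h import *
from bench import ctrl,imaging
print("hp",ctrl.hold_point_z)
c=imaging.camera("wrist");np.savez("pics/w3.npz",**c);X=wcloud(c)
o,R=state([.592,-.1447,.052]-0.032*EY);L=(X-o["eef_pos"])@R
v,u=np.mgrid[:420,:560]
s=(abs(L[...,0])<.016)&(L[...,2]<.016)&(L[...,2]>-.02)&(L[...,1]<0.03)&(L[...,1]>-.04)&(v>225)
print(np.percentile(L[s],[0,2,50,98,100],axis=0))
t=(abs(X[...,2]-.092)<.004)&(X[...,0]>.56)&(X[...,0]<.62)&(X[...,1]<-.08)
e=X[t];d=(e-[.592,-.1447,0])@EY;print("rail end along EY vs first estimate",np.percentile(d,[0,1,5]))
E
```

```text
time_s: 5.17
eef_pos: [0.5963, -0.19, 0.1094]
eef_rot: [-0.706, 0.706, 0.032, -0.033]
wrist_force: [-0.0, 0.9, -0.0]
opening: -0.004
hp 0.0187
t 5.2167 p [ 0.5961 -0.1887  0.1092] q [-0.4959  0.3913  1.5538 -0.0004  1.1984 -0.5871] F [0.4832 0.2697 0.0521] open -0.001644228920325358
R [[0.996, -0.002, -0.091], [0.091, 0.001, 0.996], [-0.002, -1.0, 0.001]] turn [-0.0007  0.0063 -0.0018]
shift cm final axes [-0.0375  5.7223  1.2219] cur axes [-0.0197  5.7232  1.218 ]
[[-0.0135 -0.04    0.0068]
 [-0.0127 -0.0399  0.0073]
 [ 0.0001 -0.0349  0.0112]
 [ 0.0133 -0.0277  0.0122]
 [ 0.014  -0.0266  0.0126]]
rail end along EY vs first estimate [-0.0003  0.0005  0.0032]
```

```bash
python3 -m jog '[[[0,2,0],[0,0.006,0],0],[[0,2,0],[0,0,0],0],[[0,1.5,0],[0,0,0],0],[[0,0.8,0],[0,0,0],0],[[0,0,0],[0,0,0],0],[[0,0,0],[0,0,0],0]]'
python3 -c "
from h import *
o,R=state([.592,-.1447,.046]-0.015*EY)"
```

```text
time_s: 5.72
eef_pos: [0.5956, -0.1845, 0.0437]
eef_rot: [0.708, -0.705, -0.029, 0.031]
wrist_force: [0.3, -0.4, 0.2]
opening: -0.003
t 5.7167 p [ 0.5956 -0.1845  0.0437] q [-0.4915  0.4742  1.5875  0.002   1.0837 -0.5767] F [ 0.2844 -0.4009  0.2091] open -0.003227240537353017
R [[0.996, -0.003, -0.084], [0.084, 0.003, 0.996], [-0.002, -1.0, 0.004]] turn [-0.0036 -0.0007 -0.0023]
shift cm final axes [-0.0214 -0.2329  2.5009] cur axes [-0.0238 -0.2238  2.5017]
```

```bash
python3 -m jog '[[[0,-0.2,1.0],[0,0,0],0],[[0,0,1.0],[0,0,0],0],[[0,0,0.5],[0,0,0],0],[[0,0,0.4],[0,0,0],0],[[0,0,0.4],[0,0,0],0],[[0,0,0.4],[0,0,0],0],[[0,0,0.4],[0,0,0],0],[[0,0,0.4],[0,0,0],0]]'
python3 -c "
from h import *
o,R=state([.592,-.1447,.046]+0.025*EY)"
```

```text
time_s: 6.38
eef_pos: [0.594, -0.1357, 0.0506]
eef_rot: [-0.706, 0.707, 0.031, -0.029]
wrist_force: [0.1, -1.4, -1.4]
opening: 0.002
t 6.3833 p [ 0.594  -0.1357  0.0506] q [-0.4197  0.4331  1.631   0.0012  1.0742 -0.5059] F [ 0.118  -1.3881 -1.3631] open 0.0017841202360426363
R [[0.996, 0.003, -0.086], [0.086, -0.0, 0.996], [0.003, -1.0, -0.001]] turn [0.0007 0.0006 0.0034]
shift cm final axes [-0.2749  0.4618  1.6171] cur axes [-0.2755  0.4597  1.6175]
```

Now it is pushing (Fy = -1.4 N). I'll continue gently.

```bash
python3 -m jog '[[[-0.1,0.1,0.4],[0,0,0],0],[[0,0,0.4],[0,0,0],0],[[0,0,0.3],[0,0,0],0],[[0,0,0.3],[0,0,0],0]]'; python3 -m jog '[[[0,0,0.3],[0,0,0],0],[[0,0,0.3],[0,0,0],0]]'
python3 -c "
from h import *
o,R=state([.592,-.1447,.046]+0.025*EY)"
```

```text
time_s: 6.72
eef_pos: [0.5924, -0.1214, 0.0504]
eef_rot: [-0.706, 0.707, 0.032, -0.028]
wrist_force: [0.2, -1.6, 0.1]
opening: 0.001
time_s: 6.88
eef_pos: [0.5923, -0.1187, 0.0508]
eef_rot: [-0.703, 0.71, 0.033, -0.028]
wrist_force: [-1.3, -23.7, -2.4]
opening: 0.005
t 6.8833 p [ 0.5923 -0.1187  0.0508] q [-0.3907  0.4199  1.6494 -0.0067  1.0626 -0.4735] F [ -1.2714 -23.7315  -2.3824] open 0.005093725066392694
R [[0.996, 0.007, -0.086], [0.086, -0.009, 0.996], [0.006, -1.0, -0.01]] turn [0.0096 0.0011 0.0058]
shift cm final axes [-0.2541  0.4834 -0.0869] cur axes [-0.257   0.4827 -0.082 ]
```

The force jumped to 24 N after about 38 mm of rail travel (37 expected), so the rail is home. I'll hold, back off, lift, and check.

```bash
python3 -m jog '[[[0,0,0],[0,0,0],0],[[0,0,0],[0,0,0],0],[[0,0,0],[0,0,0],0],[[0,0,-0.5],[0,0,0],0],[[0,0,-1.5],[0,0,0],0],[[0,0,-2],[0,0,0],0],[[0,0,-0.5],[0,0,0],0],[[0,-3,0],[0,0,0],0],[[0,-3.5,0],[0,0,0],0],[[0,-3.5,0],[0,0,0],0],[[0,-3.5,0],[0,0,0],0],[[0,-3.5,0],[0,0,0],0]]'
python3 - <<'E'
from h import *
import cv2
from bench import imaging
c=imaging.camera("wrist");X=wcloud(c)
t=(abs(X[...,2]-.092)<.004)&(X[...,0]>.56)&(X[...,0]<.63)&(X[...,1]<-.07)
d=(X[t]-[.592,-.1447,0])@EY;print("rail end moved",np.percentile(d,[0,1,5]))
T=imaging.camera("top");np.savez("pics/top2.npz",**T)
f=T["frame"][190:310,190:330]
cv2.imwrite("pics/crop2.png",cv2.resize(f[...,::-1],None,fx=5,fy=5,interpolation=cv2.INTER_CUBIC))
state([.414,.089,.25])
E
```

```text
time_s: 7.88
eef_pos: [0.588, -0.164, 0.2139]
eef_rot: [0.709, -0.704, -0.023, 0.035]
wrist_force: [0.3, -0.2, 0.7]
opening: 0.003
rail end moved [0.03974534 0.03982382 0.04156783]
t 7.9833 p [ 0.5923 -0.166   0.2206] q [-0.4645  0.2623  1.4847 -0.0025  1.3982 -0.5473] F [ 0.1517  0.0362 -0.2891] open -0.003850335412501171
R [[0.997, -0.004, -0.083], [0.083, -0.001, 0.997], [-0.004, -1.0, -0.0]] turn [ 0.0002 -0.0018 -0.0044]
shift cm final axes [-15.6045  -2.9361  26.9204] cur axes [-15.6648  -2.8724  26.8922]
```

```bash
python3 -m jog '[[[0,-2,0],[0,0,-0.004],0],[[-1.9,-0.5,3.3],[0,0,0],0],[[-1.9,0,3.3],[0,0,0],0],[[-1.9,0,3.3],[0,0,0],0],[[-1.9,0,3.3],[0,0,0],0],[[-1.9,0,3.3],[0,0,0],0],[[-1.9,0,3.3],[0,0,0],0],[[-1.9,0,3.3],[0,0,0],0],[[-1.9,0,3.3],[0,0,0],0],[[0,0,0],[0,0,0],0]]'
python3 - <<'E'
from h import *
import cv2
from bench import imaging
c=imaging.camera("wrist");np.savez("pics/w4.npz",**c)
cv2.imwrite("pics/w4.png",cv2.resize(c["frame"][60:340,100:460,::-1],None,fx=2,fy=2,interpolation=cv2.INTER_CUBIC))
state([.414,.089,.25])
E
```

```text
time_s: 8.82
eef_pos: [0.4132, 0.0897, 0.2441]
eef_rot: [0.708, -0.706, -0.027, 0.025]
wrist_force: [-0.0, 0.7, -0.3]
opening: 0.001
t 8.8667 p [0.4149 0.0879 0.2444] q [-0.0739 -0.2115  1.9211  0.0014  1.4275 -0.147 ] F [0.2402 0.631  0.4742] open -0.004723009078350672
R [[0.997, 0.005, -0.073], [0.073, 0.001, 0.997], [0.005, -1.0, 0.001]] turn [-0.0007 -0.0122  0.0046]
shift cm final axes [-0.0789 -0.5648  0.119 ] cur axes [-0.0778 -0.565   0.1185]
```

View pics/w4.png

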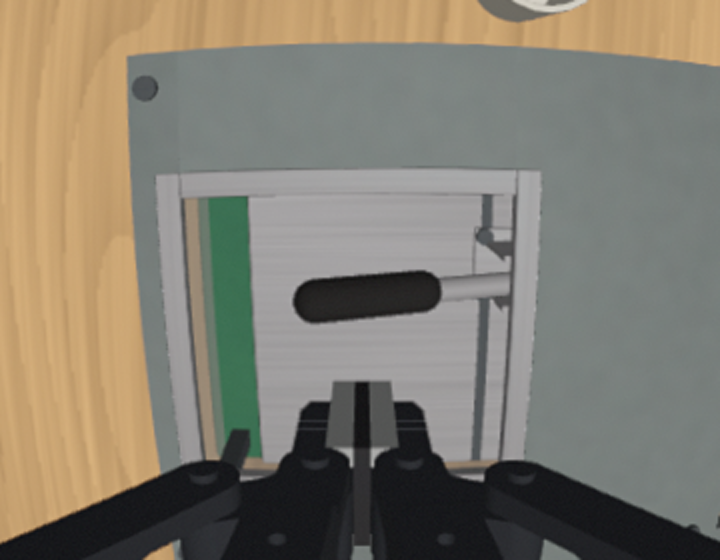

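The wrist crop shows the grip running from (295,302) to (441,290), and the frame's outer upper corners at (157,175) and (541,172). The grip lies well inside the opening.

```bash
python3 - <<'E'
from h import *
c=np.load("pics/w4.npz");X=wcloud(c)
o,R=state()
p=lambda x,y:(100+x/2-.25,60+y/2-.25)
a=wz(c,*p(157,175),.164);b=wz(c,*p(541,172),.164)
print("frame +y edge",a,b,np.linalg.norm(a-b)); w=(a+b)/2-.07*EY;print("window centre",w)
for x,y in [(300,302),(320,301),(345,299),(370,297),(400,294),(435,290),(480,287)]:
    u,v=p(x,y);P=X[int(round(v)),int(round(u))];print((x,y),P,"rel win",(P-w)@EX,(P-w)@EY)
s=[.416,.0885,.15]; print((np.array(s)-w)@EX,(np.array(s)-w)@EY)
t=wz(c,*p(295,303),.15);print("end",t)
L=(X-o["eef_pos"])@R;v,u=np.mgrid[:420,:560];s=(abs(L[...,0])<.016)&(abs(L[...,2])<.016)&(L[...,1]>-.04)&(L[...,1]<-.01)&(v>230)
print("tip tool",L[s].max(0),"true tip z",X[s][:,2].min())
E
```

```text
t 8.8667 p [0.4149 0.0879 0.2444] q [-0.0739 -0.2115  1.9211  0.0014  1.4275 -0.147 ] F [0.2402 0.631  0.4742] open -0.004723009078350672
R [[0.997, 0.005, -0.073], [0.073, 0.001, 0.997], [0.005, -1.0, 0.001]] turn [-0.0007 -0.0122  0.0046]
frame +y edge [0.3306 0.1388 0.164 ] [0.4786 0.1502 0.164 ] 0.1484358666965437
window centre [0.4106 0.0748 0.164 ]
(300, 302) [0.389  0.0896 0.1559] rel win -0.020250878821260913 0.016641169591703076
(320, 301) [0.397  0.0909 0.1553] rel win -0.012162875858136704 0.017210967669326352
(345, 299) [0.4066 0.092  0.1538] rel win -0.0024908105486816457 0.017515139781328144
(370, 297) [0.4172 0.0929 0.1508] rel win 0.008103755511315827 0.01745118153364566
(400, 294) [0.4298 0.0934 0.1459] rel win 0.02072193763101755 0.016938461439891035
(435, 290) [0.4449 0.0944 0.138 ] rel win 0.03591668077652829 0.01658741869369341
(480, 287) [0.467  0.0954 0.1279] rel win 0.05799120298606153 0.015768453699119177
0.0065740532845525845 0.01320222480277471
end [0.3863 0.0877 0.15  ]
tip tool [ 0.0124 -0.0257  0.0157] true tip z 0.2700142272692301
```

```bash
python3 -m jog '[[[-0.45,0,0.4],[0,-0.012,0.005],0],[[0,2.5,0],[0,0,0],0],[[0,2.5,0],[0,0,0],0],[[0,2,0],[0,0,0],0],[[0,1,0],[0,0,0],0],[[0,0,0],[0,0,0],0]]'
python3 -c "
from h import *
o,R=state([.410,.0915,.094])"
```

```text
time_s: 9.37
eef_pos: [0.4135, 0.0887, 0.1627]
eef_rot: [-0.706, 0.707, 0.031, -0.029]
wrist_force: [0.7, -0.2, 0.4]
opening: -0.001
t 9.3667 p [0.4135 0.0887 0.1627] q [-0.0712 -0.1287  2.0209  0.0003  1.2458 -0.1558] F [ 0.6981 -0.2298  0.3775] open -0.0013676254798823026
R [[0.996, 0.004, -0.084], [0.084, 0.0, 0.996], [0.004, -1.0, -0.0]] turn [ 0.0003 -0.0005  0.0036]
shift cm final axes [-0.3248  6.8733  0.3086] cur axes [-0.3499  6.872   0.3102]
```

```bash
python3 -m jog '[[[-0.35,1,0.3],[0,0,0.003],0],[[0,1,0],[0,0,0],0],[[0,0.5,0],[0,0,0],0],[[0,0.5,0],[0,0,0],0],[[0,0.5,0],[0,0,0],0],[[0,0.5,0],[0,0,0],0]]'
python3 -c "
from h import *
o,R=state([.410,.0915,.094])"
```

```text
time_s: 9.87
eef_pos: [0.4124, 0.0894, 0.1215]
eef_rot: [-0.706, 0.707, 0.03, -0.028]
wrist_force: [-0.3, -0.8, 2.6]
opening: 0.0
t 9.8667 p [0.4124 0.0894 0.1215] q [-0.0691 -0.0708  2.0605 -0.0004  1.149  -0.1501] F [-0.279  -0.7881  2.6452] open 0.00024354177870777776
R [[0.997, 0.003, -0.081], [0.081, -0.001, 0.997], [0.003, -1.0, -0.001]] turn [ 0.0008 -0.0038  0.0028]
shift cm final axes [-0.2214  2.7521  0.2291] cur axes [-0.2301  2.7512  0.2305]
```

Contact is made on the grip (2.6 N), and about 2.6 cm of travel remains.

```bash
python3 -m jog '[[[-0.1,0.5,0.1],[0,0,0],0],[[-0.1,0.5,0.1],[0,0,0],0],[[0,0.5,0],[0,0,0],0],[[0,0.5,0],[0,0,0],0],[[0,0.4,0],[0,0,0],0]]'; python3 -m jog '[[[0,0.4,0],[0,0,0],0]]'
python3 -c "
from h import *
o,R=state([.409,.0915,.094])"
```

```text
time_s: 10.28
eef_pos: [0.4112, 0.091, 0.0976]
eef_rot: [-0.706, 0.707, 0.031, -0.027]
wrist_force: [-20.6, -1.4, 57.3]
opening: -0.001
time_s: 10.37
eef_pos: [0.4114, 0.091, 0.0972]
eef_rot: [-0.706, 0.707, 0.03, -0.028]
wrist_force: [-32.3, -0.4, 77.4]
opening: 0.001
t 10.3667 p [0.4114 0.091  0.0972] q [-0.0636 -0.0313  2.0802 -0.0028  1.0898 -0.1454] F [-32.2717  -0.4422  77.3877] open 0.0005810666267860986
R [[0.997, 0.003, -0.083], [0.083, -0.003, 0.997], [0.002, -1.0, -0.003]] turn [ 0.0029 -0.0019  0.0025]
shift cm final axes [-0.2326  0.3167  0.0722] cur axes [-0.2335  0.3159  0.0727]
```

```bash
python3 -m jog '[[[0,0,0],[0,0,0],0],[[0,0,0],[0,0,0],0],[[0,0,0],[0,0,0],0],[[0,-0.5,0],[0,0,0],0],[[0,-1,0],[0,0,0],0],[[0,-2,0],[0,0,0],0],[[0,-2,0],[0,0,0],0],[[0,-2.5,0],[0,0,0],0],[[0,-2.5,0],[0,0,0],0],[[0,-3,0],[0,0,0],0],[[0,-3,0],[0,0,0],0],[[0,0,0],[0,0,0],0]]'
python3 - <<'E'
from h import *
import cv2
from bench import imaging
o,R=state()
c=imaging.camera("wrist");np.savez("pics/w5.npz",**c);X=wcloud(c)
cv2.imwrite("pics/w5.png",cv2.resize(c["frame"][60:340,100:460,::-1],None,fx=2,fy=2,interpolation=cv2.INTER_CUBIC))
E
```

```text
time_s: 11.37
eef_pos: [0.4085, 0.0924, 0.272]
eef_rot: [-0.706, 0.707, 0.028, -0.031]
wrist_force: [0.9, 0.2, 1.2]
opening: 0.001
t 11.3667 p [0.4085 0.0924 0.272 ] q [-0.0618 -0.2373  1.8869 -0.0011  1.4954 -0.1455] F [0.9204 0.2414 1.2265] open 0.000561378226969856
R [[0.996, -0.003, -0.084], [0.084, -0.001, 0.996], [-0.004, -1.0, -0.001]] turn [ 0.0006 -0.0013 -0.0035]
```

View pics/w5.png

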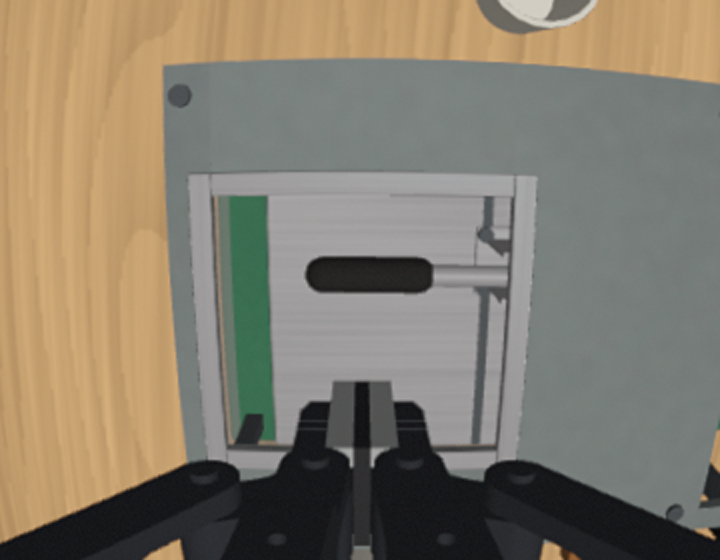

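The grip at (308-432, 275) now looks level and lower. I'll measure its angle and the rail end.

```bash
python3 - <<'E'
from h import *
import cv2
from bench import imaging
c=np.load("pics/w5.npz");X=wcloud(c)
P=np.array([X[60+round(274/2)+dv,100+x//2] for x in range(320,425,4) for dv in(-1,0,1)])
k=np.polyfit((P-P[0])@EX,P[:,2],1);print("grip top z",np.median(P[:,2]),"slope(+ = raised end)",-k[0],"lever ~",.36+k[0])
T=imaging.camera("top");T1=np.load("pics/top.npz");
f=lambda t:t["frame"][190:310,190:330]
for n,t in(("t1",T1),("t2",T)):
    # rail end: brown along rail axis
    from scipy.spatial.transform import Rotation
    ds=np.arange(-.01,.06,.001);o0=np.array([.592,-.1447,.092]);v=[]
    for d in ds:
        X0=o0+d*EY+.012*EX;q=t["K"]@(t["R"]@X0+t["t"]);v.append(t["depth"][int(round(q[1]/q[2])),int(round(q[0]/q[2]))])
    v=np.array(v);print(n,"rail end at",ds[np.argmax(v<(v.min()+v.max())/2)])
im=cv2.resize(T["frame"][...,::-1],(800,600),interpolation=cv2.INTER_CUBIC);cv2.imwrite("pics/top3.png",im)
E
```

```text
grip top z 0.12150673443468707 slope(+ = raised end) -0.020161082481078337 lever ~ 0.3801610824810783
t1 rail end at -8.673617379884035e-18
t2 rail end at 0.04999999999999995
```

View pics/top3.png

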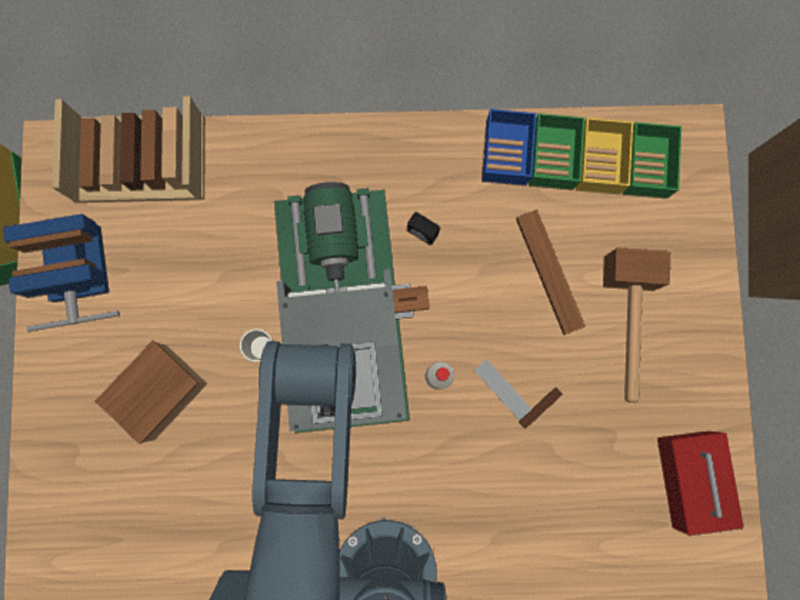

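The top view shows the lever down, the bystanders unmoved, and the rail end shifted from (447,297) to (429,297). The 0.05 figure came from a crude depth threshold, so I'll measure it properly once the arm is clear.

```bash
python3 -m jog '[[[0,-2,0],[0,0,0],0],[[0,-2,0],[0,0,0],0],[[0,-1,3],[0,0,0],0],[[0,0,4],[0,0,0],0],[[0,0,4],[0,0,0],0],[[0,0,4],[0,0,0],0],[[0,0,4],[0,0,0],0],[[0,0,4],[0,0,0],0],[[0,0,4],[0,0,0],0],[[0,0,2],[0,0,0],0],[[0,0,0],[0,0,0],0],[[0,0,0],[0,0,0],0]]'
python3 - <<'E'
from h import *
from bench import imaging
T=imaging.camera("top");T1=np.load("pics/top.npz")
for t in(T1,T):
    e=[]
    for off in np.linspace(-.018,.018,13):
        ds=np.arange(-.02,.07,.0005);b=[]
        X0=np.array([.592,-.1447,.092])+ds[:,None]*EY+off*EX
        q=(t["K"]@(X0@t["R"].T+t["t"]).T);u,v=q[0]/q[2],q[1]/q[2]
        import cv2
        g=cv2.remap(t["frame"][...,2].astype(np.float32),u.astype(np.float32)[None],v.astype(np.float32)[None],cv2.INTER_LINEAR)[0]
        g=np.convolve(g,np.ones(8)/8,"valid");e.append(ds[np.argmin(g[16:]-g[:-16])+11])
    print("rail end",np.median(e),np.round(e,3))
# grip height from top camera depth
for d in (-.01,0,.01,.02): 
    X0=np.array([.406,.091,.122])+d*EX;q=T["K"]@(T["R"]@X0+T["t"]);print(dep(T,q[0]/q[2],q[1]/q[2]))
state()
E
```

```text
time_s: 12.47
eef_pos: [0.3738, 0.3912, 0.2986]
eef_rot: [-0.703, 0.71, 0.013, -0.041]
wrist_force: [0.0, -0.1, -0.0]
opening: 0.002
rail end -0.0009999999999999835 [-0.001 -0.001 -0.001 -0.001 -0.001 -0.001 -0.001 -0.001 -0.002 -0.002
 -0.002 -0.     0.   ]
rail end 0.03750000000000005 [0.038 0.038 0.038 0.038 0.038 0.038 0.039 0.039 0.039 0.039 0.038 0.037
 0.038]
[0.3960718  0.09033127 0.119611  ]
[0.40602517 0.09108845 0.12083641]
[0.41594455 0.09179664 0.12268333]
[0.42597211 0.09279564 0.12073394]
t 12.5167 p [0.3737 0.3907 0.2984] q [0.5793 0.0694 1.5509 0.0133 1.5606 0.5039] F [-0.8324 -0.549  -0.4653] open 0.001145177866415274
R [[0.996, -0.04, -0.075], [0.075, -0.01, 0.997], [-0.041, -0.999, -0.007]] turn [ 0.0071 -0.01   -0.0409]
```

```bash
python3 -c "
from bench import ctrl
print(ctrl.hand_in())"
```

```text
the job is handed in; nothing more can be done
None
```

I pushed the rail home against the end stop, pressed the clamp lever down to its stop, and handed the job in at about 12.5 s with the arm clear of the machine.

**Rail:** The push ended on a hard stop at 24 N. The rail moved about 39 mm (39.8 mm in the wrist view, 38.5 mm in the top view) against an estimated 37 mm gap.

**Clamp:** The lever reached its stop at about 77 N on the wrist, well above the 9 N it needs but under the 120 N limit. After I withdrew, the lever read about 0.38 rad. The top of the grip was 42 mm below the window frame, as it should be when fully down. The clamp's force on the rail was not measured directly.

**Surroundings:** I saw no sign of touching the guard, and in the top view the bystanders look unmoved.

**What disagreed:**
- **Fingertip height:** The real tips of the shut fingers sit about 26 mm behind the reported TCP. My first push therefore passed over the rail without touching it. I saw this in the images, corrected for it and repeated the push.
- **One bad reading:** A rough depth check gave 50 mm of rail travel. I replaced it with the top-view edge measurement above.

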